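# Set out the bench for plating

### The arm

A 6-joint arm with a two-finger parallel gripper is mounted at the origin on the work surface. World frame = base frame: x ahead of the robot, y to its left, z up, the work surface at z = 0. Lengths are in mm, angles in rad, forces in N, time in s.
With the tool pointing down it reaches from about 425 to 950 mm from the base axis. Payload 3.5 kg.
Tool frame: the origin (TCP) lies on the centre line of the jaws, within the pads' length; the fingertips stand 25 mm ahead of it and the grasp point (between the pads) lies 6 mm ahead of it; z points along the fingers, y is the line along which they close (so a half turn about z gives the same grasp; the last joint's range is limited). The gripper opens to 85 mm and grips with 20 to 120 N. Pads are 22 mm wide; open, the fingers measure 114 mm over their backs; the gripper's body (76 mm by 85 mm) begins 54 mm behind the grasp point. The pads swing forward as they close: fully open they stand 13 mm farther back than shut.
Start: joints at [0.956, 0.286, 1.577, -0, 1.279, -0.15], TCP at [302.528, 603.393, 234.025] pointing down, gripper open.
Joint ranges: [-2.77, 2.77], [-0.9, 2.22], [0.21, 2.48], [-1.53, 4.67], [0.24, 2.81], [-2.84, 2.84]. Speed limits (rad/s): [2.79, 2.79, 3.14, 3.14, 3.14, 3.14].

### API

Orientations are given as a 3x3 rotation matrix whose columns are the frame's x, y, z axes.
In Python, from workcell import * gives the robot as it stands. The module is installed in compiled form; this text tells all that it offers.
- The arm moves only by the tool arm_command, never from a script. Its argument "motion" is a list of rows, each a list of 6 numbers: the shift along the world's x, y, z as a fraction of full scale, then the turn, a rotation vector about the world's x, y, z as a fraction of full scale. A call has 1 to 20 rows; each row is the pose to reach, as a shift and turn from the pose commanded when the call began, turning the shorter way round; what a row does not reach only later rows make up. Full scale, the value 1, is 0.15 m for a shift and 180 degrees for a turn. A row lasts 1/10 s, in which the tool goes at most 50 mm and 8.59 degrees, less where a joint would pass 70% of its speed; a pose out of reach is approached as far as the arm can. A call with a number of a shift or a turn outside -1 to 1 is refused whole. A call with a gripper value outside its range is refused whole. "gripper" is the closure, from 0 (fully open) to 1 (shut), set as the call begins (left out, the last holds). The fingers move at their own pace and stop on an object; the grip force is fixed at half the most. Time passes only in rows, so rows that repeat a pose let the fingers close. It gives the time, the measured TCP pose, the force, the opening and the grip force at its end, in the units of the state.
- get_state(): the state, without advancing time (a new reading comes with each control period).
- grab_frame(name): name is "side" or "top"; returns the picture (384x512x3 uint8, blue, green, red); there is no depth.
- get_calibration(name): a dict with "fx", "fy", "cx", "cy" (pixels), "rvec" (rotation vector, rad) and "tvec" (3), from world to camera coordinates, as OpenCV has them. Camera axes: x right, y down, z forward; pixel columns grow to the right and rows downward; lengths in mm; the calibration is good to about 2 mm. A picture is of the moment at which its call begins. get_calibration takes no time and is no camera call.
- close_job(): hands the job in; it is judged then, once.
Trained networks look in the newest picture that a camera, given by its name, has taken for a name from the list of things; names that differ only in an ending like _2 or _b are one class to them, and where a whole thing is asked for, a point or a joint stands for the part that bears it (a point fixed in the world has none). Each returns a list of dicts, best first, with "conf" (0 to 1); they miss things now and then, are a little off and sometimes report something else, mostly with a low value. They report only what shows in the picture. A call takes as long as a camera call. They do not tell look-alikes from the thing itself.
- cut_out(camera, label): "pixels" (384x512 bool, what is visible of it) and "point" ([column, row] in pixels, amid what is visible of it).
The state is a dict: "t": time; "joints": joint angles; "qd": joint speeds; "effort": joint torques, N m; "tool_pos": TCP position; "eef_rot": TCP orientation; "force": force on the tool from outside, world axes, zero at the start; "ft_torque": the same for the moment, N m; "finger_gap": opening from 0.0 (shut) to 1.0 (fully open); "grip_force": force on a finger pad.
Only numpy, scipy, OpenCV 4.12 (cv2) and the standard library are available. Lean on these libraries where they do the work, as an engineer would, in place of code of your own. Each camera call takes 0.05 s, during which the arm holds its last target. There are 200 camera calls.

### The job

Set out the bench for plating: put the large Petri dish in the middle of the white tile with the small Petri dish centred on top of it, stand the stoppered flask in the middle of the round cork mat, and stand the porcelain crucible, mouth up, on the bench exactly halfway between the middle of the tile and the burner. Keep everything upright while you carry it, leave the tube rack and the brown jar where they are, and let go of everything at the end.

Things in the scene. Friction and masses are not known exactly. Their poses are not given: they have to be found in the camera images.
- large_dish: The larger closed glass Petri dish with a layer of pale amber agar, loose: a flat round disc 60 mm in diameter (57 mm in its lowest 6 mm) and 16 mm high with a flat top. About 45 g. Origin at the centre of its underside, z up.
- small_dish: The smaller closed glass Petri dish with a layer of pale amber agar, loose: a flat round disc 37 mm in diameter (34 mm in its lowest 5 mm) and 12 mm high with a flat top. About 20 g. Origin at the centre of its underside, z up.
- flask: Small conical glass flask, loose, 96 mm high with its dark rubber stopper: foot 51 mm in diameter, narrowing as a cone to a straight neck 24 mm in diameter between 52 and 80 mm above the foot; the stopper (21 to 24 mm in diameter) stands from 80 to 96 mm. About 90 g. Origin at the centre of its underside, z up.
- crucible: Small white porcelain crucible, loose: an open cup 34 mm high, outside diameter 28 mm at the foot, 36 mm at 14 mm height and 40 mm at the rim, wall 3 mm. About 35 g. Origin at the centre of its underside, z up to the open mouth.
- tile: Square white ceramic tile, fixed to the bench, 90 by 90 mm and 8 mm thick. Origin at the centre of its underside. Its x axis runs parallel to two of its edges and points to the burner, which always stands 240 mm from the tile's centre along it.
- mat: Round cork mat, fixed to the bench, 80 mm in diameter and 6 mm thick. Origin at the centre of its underside.
- burner: Bench gas burner, unlit, fixed to the bench: round dark foot 72 mm in diameter and 16 mm high, upright metal tube, 140 mm high in all; a thin gas nozzle points out 40 mm sideways at 26 mm height. Origin at the centre of its foot's underside.
- rack: Bystander, loose: white wooden test-tube rack, 70 by 208 mm, with glass tubes standing to 145 mm. To be left alone. Origin at the centre of its underside.
- bottle: Bystander, loose: brown glass jar with a black cap and a paper label, 64 mm in diameter, 110 mm high. To be left alone. Origin at the centre of its underside.
Mind the look-alikes: they are no part of the job. What is shaped like the small_dish but turquoise or yellow is not meant. What is shaped like the large_dish but blue is not meant.

How it is judged (in metres and radians):
At the end, for the whole second after the job is handed in: Upright, let go, at rest: large dish on the tile, within 12 mm of its centre; small dish on the large one, centres within 10 mm; flask on the cork mat within 12 mm of centre; crucible on the bench within 15 mm, along and across, of the point halfway between tile centre and burner (horizontal distance between large_dish and tile below 0.012 m and height (world z) of large_dish between 0.005 and 0.011 m and horizontal distance between small_dish and large_dish below 0.01 m and height (world z) of small_dish between 0.021 and 0.027 m and horizontal distance between flask and mat below 0.012 m and height (world z) of flask between 0.003 and 0.009 m and x of crucible in the frame of tile between 0.105 and 0.135 m and y of crucible in the frame of tile between -0.015 and 0.015 m and height (world z) of crucible below 0.003 m and angle between each of large_dish, small_dish, flask, crucible's own z axis and vertical below 0.1 rad and linear speed of each of large_dish, small_dish, flask, crucible below 0.02 m/s and angular speed of each of large_dish, small_dish, flask, crucible below 0.2 rad/s); the robot touches nothing.
It fails at once if one of the four things is tipped by more than 0.6 rad (angle between any of large_dish, small_dish, flask, crucible's own z axis and vertical above 0.6 rad).
It fails at once if the rack or the jar is moved by more than 30 mm or tipped by more than 0.5 rad (distance of any of rack, bottle from where it was at the start of the episode above 0.03 m or angle between any of rack, bottle's own z axis and vertical above 0.5 rad).
It also fails if it takes over 120 s, if anything falls off the work surface, if the arm or the gripper's body presses on something with over 40 N, if the wrist force passes 120 N, or if a joint passes its speed limit or range.

## Working session

There is one attempt and no reset: what is moved stays moved. The work goes in short steps, Python scripts to look and compute and a tool call to move; the robot and the scene stay as the last step left them, time stands still between calls to the robot, and variables do not carry over. Pictures are saved under pics/ and viewed, at most 14 in all, crops included, and the job is handed in when it is done.

Besides the shell and the picture viewer there is one more tool, called after "Emit:" as name([rows], argument=value, ...), one row to a line, values as JSON. arm_command: Moves the arm, as the interface text tells. Shift numbers are shares of 0.15 m and turn numbers shares of 180 degrees, none past 1 either way. Its arguments: {"type":"object","properties":{"motion":{"type":"array"},"gripper":{"type":"number"}},"required":["motion"]}

```bash
mkdir -p pics
cat > h.py <<'E'
from workcell import *
import numpy as np, cv2
def cal(n):
    c=get_calibration(n); R=cv2.Rodrigues(np.array(c["rvec"],float))[0]; t=np.array(c["tvec"],float).ravel()
    K=np.array([[c["fx"],0,c["cx"]],[0,c["fy"],c["cy"]],[0,0,1]],float); return K,R,t
def ground(n,p,z):
    K,R,t=cal(n); d=R.T@np.linalg.inv(K)@np.array([p[0],p[1],1.]); o=-R.T@t
    return (o+d*(z-o[2])/d[2])
def proj(n,P):
    K,R,t=cal(n); q=K@(R@np.array(P,float)+t); return q[:2]/q[2]
E
python3 - <<'E'
from h import *
for n in("top","side"):
    im=grab_frame(n); cv2.imwrite(f"pics/{n}0.png",cv2.resize(im,(800,600),interpolation=cv2.INTER_CUBIC))
    K,R,t=cal(n); print(n,(-R.T@t).round(), K[0,0])
for l in "large_dish small_dish flask crucible tile mat burner rack bottle".split():
    for n in("top","side"):
        for d in cut_out(n,l)[:4]:
            print(l,n,round(d["conf"],2),np.round(d["point"]),int(d["pixels"].sum()),ground(n,d["point"],0).round()[:2])
print(get_state()["t"])
E
```

```text
top [ 405.   32. 1334.] 359.918568764572
side [  160. -1077.  1188.] 459.38856711030496
large_dish top 0.61 [264. 219.] 196 [422. -15.]
large_dish top 0.43 [152. 193.] 208 [518. 404.]
large_dish side 0.64 [205. 204.] 191 [352.  78.]
large_dish side 0.46 [232. 212.] 212 [432.   3.]
small_dish top 0.61 [369. 193.] 70 [ 519. -403.]
small_dish top 0.49 [389. 178.] 72 [ 576. -481.]
small_dish top 0.24 [151. 195.] 183 [509. 406.]
small_dish side 0.62 [279. 274.] 97 [ 494. -298.]
small_dish side 0.56 [299. 297.] 123 [ 518. -396.]
flask top 0.6 [151. 197.] 162 [504. 407.]
flask side 0.55 [220. 134.] 171 [516. 459.]
crucible top 0.47 [254. 170.] 97 [604.  24.]
tile top 0.74 [316. 209.] 620 [ 458. -208.]
tile top 0.68 [266. 219.] 216 [421. -21.]
tile side 0.74 [260. 255.] 644 [ 461. -209.]
mat top 0.69 [210. 212.] 371 [448. 186.]
mat side 0.76 [230. 177.] 246 [477. 185.]
burner top 0.6 [320. 142.] 319 [ 714. -224.]
burner side 0.58 [330. 234.] 463 [ 713. -202.]
rack side 0.56 [184. 117.] 1585 [400. 628.]
bottle top 0.65 [401. 236.] 412 [ 361. -516.]
bottle top 0.56 [265. 218.] 197 [425. -17.]
bottle side 0.68 [262. 332.] 816 [ 376. -464.]
bottle side 0.67 [219. 132.] 182 [514. 469.]
bottle side 0.28 [278. 196.] 111 [615.  24.]
1.0
```

View pics/top0.png

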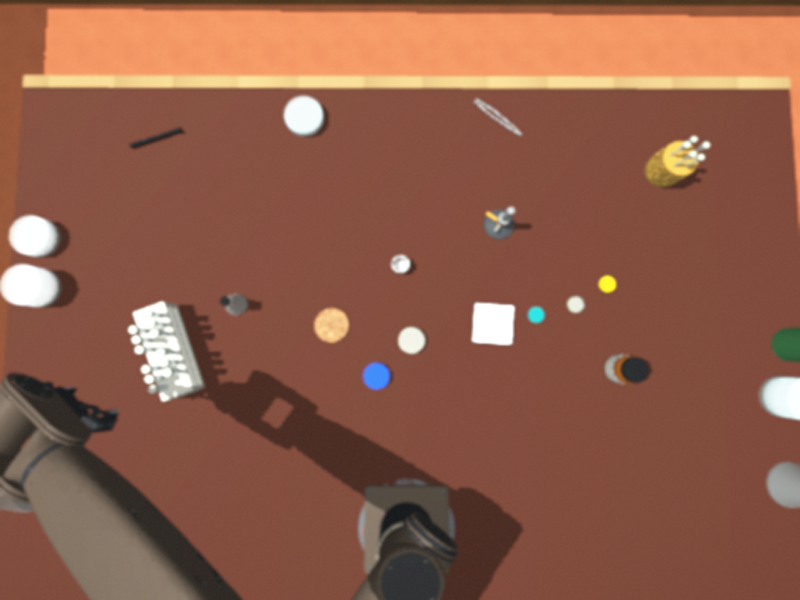

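View pics/side0.png

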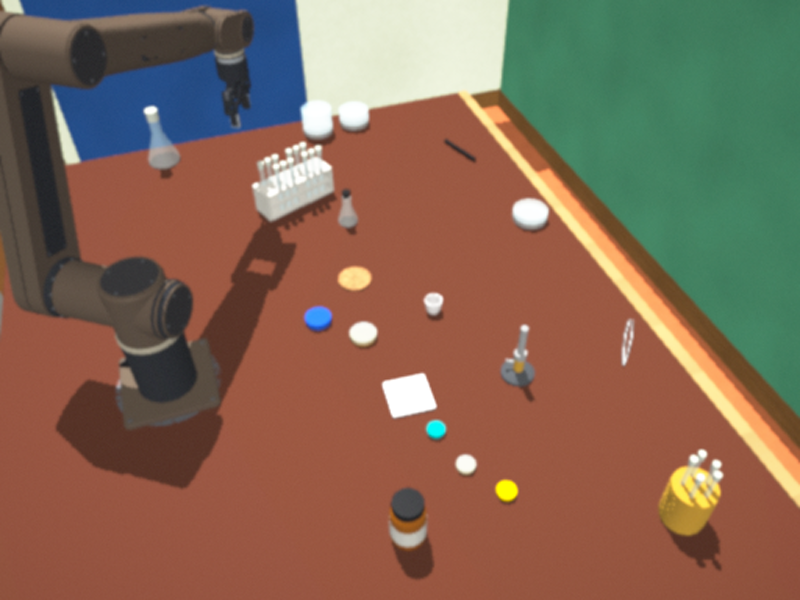

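Top view (800x600 px): flask (235,304), mat (331,325), crucible (401,264), tile (493,324), burner (499,224), jar (627,370), rack (168,350).
- Large dish candidates: amber (411,340) or blue (376,376). I choose amber.
- Small dish candidates: turquoise (536,315), amber (575,304) or yellow (607,284). I choose amber.

The side view agrees: large dish (362,334), small dish (466,464). The clear flask at (162,140), far off the bench, is not the stoppered one.

```bash
cat >> h.py <<'E'
from scipy.optimize import least_squares
a=np.linspace(0,2*np.pi,48,endpoint=False)
def rings(*hr): return np.array([[r*np.cos(t),r*np.sin(t),h] for h,r in hr for t in a])
M=dict(large_dish=rings((0,28.5),(6,30),(16,30)),small_dish=rings((0,17),(5,18.5),(12,18.5)),
 flask=rings((0,25.5),(52,12),(96,12)),crucible=rings((0,14),(14,18),(34,20)),mat=rings((0,40),(6,40)),
 tile=np.array([[x,y,z] for x in(-45,45) for y in(-45,45) for z in(0,8)],float))
def cen(n,l,xy,z0=0):
    P=M[l]+[xy[0],xy[1],z0]; h=cv2.convexHull(np.array([proj(n,p) for p in P],np.float32))
    m=cv2.moments(h); return np.array([m["m10"],m["m01"]])/m["m00"],m["m00"]
def locate(l,near,z0=0,cams=("top","side"),tol=60,grab=False):
    "fit xy of l near a guess from mask centroids"
    obs=[]
    for n in cams:
        if grab: grab_frame(n)
        best=None
        for d in cut_out(n,l):
            v,u=np.nonzero(d["pixels"]); c=np.array([u.mean(),v.mean()])
            e=np.linalg.norm(c-cen(n,l,near,z0)[0])
            if e<tol/3 and (best is None or e<best[0]): best=(e,c,len(u))
        if best: obs.append((n,best[1],best[2]))
    out={}
    for s in [obs]+[[o] for o in obs]:
        if s: out["+".join(o[0] for o in s)]=least_squares(lambda q:np.concatenate([cen(n,l,q,z0)[0]-c for n,c,_ in s]),near,diff_step=1e-3).x.round(1).tolist()
    print(l,out,[(o[2],round(cen(o[0],l,near,z0)[1])) for o in obs]); return out
E
python3 - <<'E'
from h import *
for l,n in dict(large_dish=(422,-15),small_dish=(518,-400),flask=(495,416),crucible=(600,25),mat=(448,186),tile=(458,-208)).items(): locate(l,n)
s=get_state(); print(s["eef_rot"],s["finger_gap"],s["t"])
for n,(x,y),z in(("top",(320,142),0),):
    pass
im=grab_frame("top"); c=im[120:235,120:420]; cv2.imwrite("pics/c1.png",cv2.resize(c,(800,307),interpolation=cv2.INTER_CUBIC))
t=im[190:228,295:336].min(2)>170; v,u=np.nonzero(t)
r=cv2.minAreaRect(np.stack([u+295,v+190],1).astype(np.float32)); b=cv2.boxPoints(r)
g=np.array([ground("top",p,8)[:2] for p in b]); print("tile",g.mean(0),[np.degrees(np.arctan2(*(g[i]-g[i-1])[::-1])).round(1) for i in range(4)])
E
```

```text
Traceback (most recent call last):
  File "h.py", line 33, in locate
    if s: out["+".join(o[0] for o in s)]=least_squares(lambda q:np.concatenate([cen(n,l,q,z0)[0]-c for n,c,_ in s]),near,diff_step=1e-3).x.round(1).tolist()
                                         ~~~~~~~~~~~~~^^^^^^^^^^^^^^^^^^^^^^^^^^^^^^^^^^^^^^^^^^^^^^^^^^^^^^^^^^^^^^^^^^^^^^^^^^^^^^^^^^
  File "h.py", line 33, in <lambda>
    if s: out["+".join(o[0] for o in s)]=least_squares(lambda q:np.concatenate([cen(n,l,q,z0)[0]-c for n,c,_ in s]),near,diff_step=1e-3).x.round(1).tolist()
                                                                                ~~~^^^^^^^^^^
  File "h.py", line 18, in cen
    P=M[l]+[xy[0],xy[1],z0]; h=cv2.convexHull(np.array([proj(n,p) for p in P],np.float32))
                                                        ~~~~^^^^^
  File "h.py", line 10, in proj
    K,R,t=cal(n); q=K@(R@np.array(P,float)+t); return q[:2]/q[2]
          ~~~^^^
  File "h.py", line 4, in cal
    c=get_calibration(n); R=cv2.Rodrigues(np.array(c["rvec"],float))[0]; t=np.array(c["tvec"],float).ravel()
ValueError: time passes only in moves, steps and waits
```

```bash
sed -i 's/^def cal(n)/import functools\n@functools.lru_cache\ndef cal(n)/; s/cen(n,l,q,z0)\[0\]-c for n,c,_ in s\]),near,diff_step=1e-3).x.round(1).tolist()/cen(n,l,near+100*(q-1),z0)[0]-c for n,c,_ in s]),[1.,1.],diff_step=1e-2).x*100-100/; s/    if s: out\["+".join(o\[0\] for o in s)\]=\(.*\)$/    if s: out["+".join(o[0] for o in s)]=(near+\1).round(1).tolist()/' h.py
sed -i 's/^    "fit xy/    near=np.array(near,float)\n    "fit xy/; s/^    if s: out/        if s: out/' h.py
cat > m.py <<'E'
from h import *
for l,n in dict(large_dish=(422,-15),small_dish=(518,-400),flask=(495,416),crucible=(600,25),mat=(448,186),tile=(458,-208)).items(): locate(l,n)
s=get_state(); print(s["eef_rot"],s["finger_gap"],s["t"])
im=grab_frame("top"); c=im[120:235,120:420]; cv2.imwrite("pics/c1.png",cv2.resize(c,(800,307),interpolation=cv2.INTER_CUBIC))
t=im[190:228,295:336].min(2)>170; v,u=np.nonzero(t)
b=cv2.boxPoints(cv2.minAreaRect(np.stack([u+295,v+190],1).astype(np.float32)))
g=np.array([ground("top",p,8)[:2] for p in b]); print("tile",g.mean(0),[np.degrees(np.arctan2(*(g[i]-g[i-1])[::-1])).round(1) for i in range(4)])
E
python3 m.py
```

```text
large_dish {'top+side': [428.0, -10.3], 'top': [427.2, -11.5], 'side': [429.1, -8.2]} [(196, 213), (212, 216)]
small_dish {'top+side': [513.6, -397.4], 'top': [513.5, -397.7], 'side': [513.7, -397.2]} [(70, 85), (123, 126)]
flask {'top+side': [512.1, 402.7], 'top': [512.5, 403.7], 'side': [510.9, 399.0]} [(162, 185), (171, 218)]
crucible {'top': [604.4, 16.0]} [(97, 94)]
mat {'top+side': [464.4, 178.5], 'top': [462.5, 178.2], 'side': [466.7, 179.8]} [(371, 373), (246, 258)]
tile {'top+side': [467.7, -202.7], 'top': [466.0, -203.0], 'side': [469.3, -202.1]} [(620, 607), (644, 674)]
[[-8.93916485e-01  4.48233553e-01 -1.71365487e-05]
 [ 4.48233553e-01  8.93916485e-01 -4.62547633e-06]
 [ 1.32453497e-05 -1.18159657e-05 -1.00000000e+00]] 1.002135060513798 1.7
tile [ 466.54088646 -201.07386956] [np.float64(-0.7), np.float64(-89.9), np.float64(178.9), np.float64(90.1)]
```

View pics/c1.png

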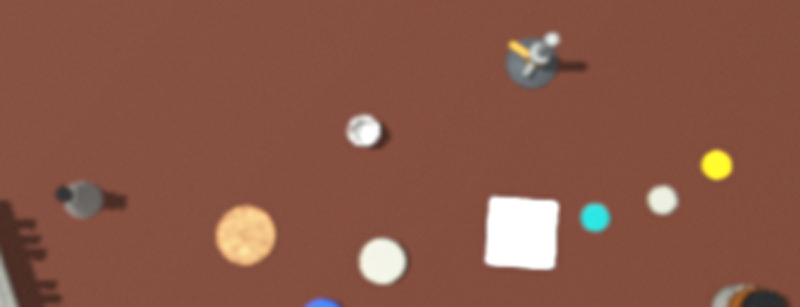

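Close crop: white-amber large dish at (382,261), small amber dish at (662,200) between turquoise (595,217) and yellow (717,165). The choices are confirmed. The tile is turned about 3–4°, with the burner foot at (531,64).

Run:
```python
from h import *
im=grab_frame("top"); 
f=ground("top",(120+531*.375,120+64*.375),14)[:2]; t=np.array([467.,-202.5])
print("burner",f,np.linalg.norm(f-t)); u=(f-t)/np.linalg.norm(f-t); print("mid",t+120*u,np.degrees(np.arctan2(u[1],u[0])))
M["burner"]=rings((0,36),(16,36)); 
sd=grab_frame("side"); print("foot side",ground("side",(517/1.5625,374/1.5625),8)[:2])
print("crucible side",ground("side",(277.1,194.6),17)[:2])
w=im[192:224,299:332].astype(float).min(2); w=np.clip((w-90)/120,0,1)
def edge(A):
    p=[]
    for i in range(5,len(A)-5):
        if A[i].max()>.8: p.append((i,np.interp(.5,A[i][:16],np.arange(16))))
    return np.degrees(np.arctan(np.polyfit(*zip(*p[7:-7]),1)[0]))
print(edge(w),edge(w.T))
```

```text
burner [ 701.08187778 -218.99473817] 234.66231460189692
mid [ 586.70318021 -210.93496573] -4.030723347346292
foot side [ 702.15132008 -231.19508524]
crucible side [606.63580288  16.87775017]
-1.3721664356905696 4.987511213690618
```

Emit:
arm_command([
  [0.35,-0.333,0,0,0,0],
  [0.7,-0.667,0,0,0,0],
  [0.7,-0.667,0,0,0,0],
  [0.7,-0.667,0,0,0,0],
  [0.7,-0.667,0,0,0,0],
], gripper=0)

```text
t: 2.35
tool_pos: [408.3, 502.7, 234.1]
eef_rot: [[-0.893, 0.45, -0.0], [0.45, 0.893, 0.0], [0.0, 0.0, -1.0]]
force: [0.0, 1.1, -0.2]
finger_gap: 0.995
grip_force: 0.0
```

Emit:
arm_command([
  [0.35,-0.333,0,0,0,0],
  [0.697,-0.673,0,0,0,0],
  [0.697,-0.673,0,0,0,0],
  [0.697,-0.673,0,0,0,0],
  [0.697,-0.673,0,0,0,0],
])

```text
t: 2.85
tool_pos: [511.8, 402.9, 233.9]
eef_rot: [[-0.894, 0.449, -0.001], [0.449, 0.894, 0.001], [0.001, 0.0, -1.0]]
force: [0.5, -0.1, -0.3]
finger_gap: 0.997
grip_force: 0.0
```

Emit:
arm_command([
  [0,0,-0.15,0,0,0],
  [0,0,-0.3,0,0,0],
  [0,0,-0.4,0,0,0],
  [0,0,-0.4,0,0,0],
  [0,0,-0.4,0,0,0],
])

```text
t: 3.35
tool_pos: [511.4, 403.4, 174.2]
eef_rot: [[-0.895, 0.447, -0.0], [0.447, 0.895, 0.0], [0.0, 0.0, -1.0]]
force: [0.7, 0.1, -0.3]
finger_gap: 0.998
grip_force: 0.0
```

Run:
```python
from h import *
s=get_state(); print(s["tool_pos"],s["joints"],s["t"])
for n,c in(("side",(160,80,300,200)),("top",(100,130,240,230))):
    im=grab_frame(n)[c[1]:c[3],c[0]:c[2]]; cv2.imwrite(f"pics/f_{n}.png",cv2.resize(im,None,fx=5,fy=5,interpolation=cv2.INTER_CUBIC))
```

```text
[511.4055036  403.43069327 174.23433658] [ 5.12321756e-01  2.86928784e-01  1.68856935e+00  1.83495870e-04
  1.16612130e+00 -5.95358822e-01] 3.35
```

View pics/f_side.png

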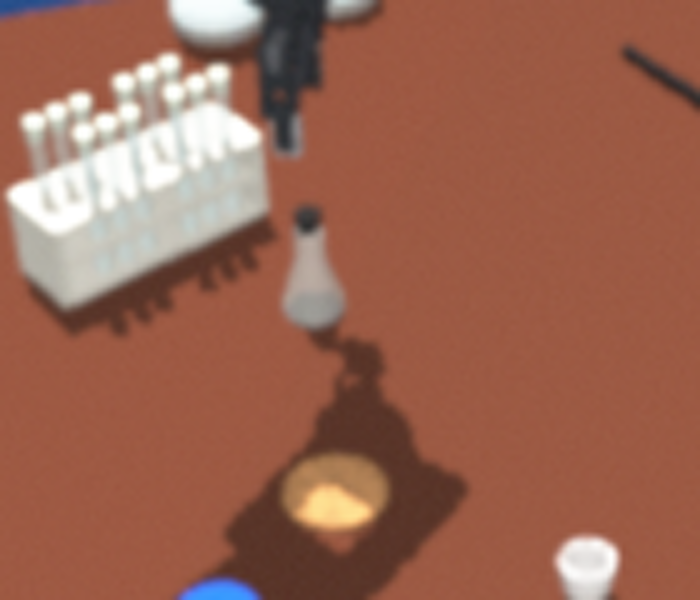

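Side crop shows the flask upright (foot at (314,300), stopper at (307,213)) with the open fingers above it. I'll check against the projection, then descend.

Run:
```python
from h import *
for P in((512,402.7,96),(512,402.7,0)):
    print((proj("side",P)-[160,80])*5)
```

```text
[305.512893   213.03632038]
[312.82418431 307.43302956]
```

Emit:
arm_command([
  [0,0,-0.12,0,0,0],
  [0,0,-0.24,0,0,0],
  [0,0,-0.36,0,0,0],
  [0,0,-0.48,0,0,0],
  [0,0,-0.6,0,0,0],
  [0,0,-0.62,0,0,0],
  [0,0,-0.62,0,0,0],
])

```text
t: 4.15
tool_pos: [512.0, 402.4, 80.8]
eef_rot: [[-0.894, 0.448, -0.001], [0.448, 0.894, -0.0], [0.0, -0.001, -1.0]]
force: [0.5, 0.2, 0.7]
finger_gap: 1.0
grip_force: 0.0
```

Emit:
arm_command([
  [0,0,0,0,0,0],
  [0,0,0,0,0,0],
  [0,0,0,0,0,0],
  [0,0,0,0,0,0],
  [0,0,0,0,0,0],
  [0,0,0,0,0,0],
  [0,0,0,0,0,0],
  [0,0,0,0,0,0],
], gripper=1)

```text
t: 4.95
tool_pos: [512.6, 402.8, 81.9]
eef_rot: [[-0.894, 0.448, 0.001], [0.448, 0.894, 0.001], [-0.001, 0.001, -1.0]]
force: [0.8, 0.1, 4.9]
finger_gap: 0.241
grip_force: 58.7
```

Emit:
arm_command([
  [0,0,0.07,0,0,0],
  [0,0,0.14,0,0,0],
  [0,0,0.21,0,0,0],
  [0,0,0.28,0,0,0],
  [0,0,0.28,0,0,0],
  [0,0,0.28,0,0,0],
])

```text
t: 5.55
tool_pos: [512.2, 402.5, 123.6]
eef_rot: [[-0.894, 0.448, 0.001], [0.448, 0.894, 0.0], [-0.0, 0.001, -1.0]]
force: [-0.1, -0.3, -1.0]
finger_gap: 0.245
grip_force: 58.8
```

Run:
```python
from h import *
im=grab_frame("side")[80:200,160:300]; cv2.imwrite("pics/lift.png",cv2.resize(im,None,fx=5,fy=5,interpolation=cv2.INTER_CUBIC))
locate("mat",(465,179))
```

```text
mat {'top+side': [464.3, 177.4], 'top': [463.0, 176.3], 'side': [466.1, 180.3]} [(334, 371), (241, 259)]
```

View pics/lift.png

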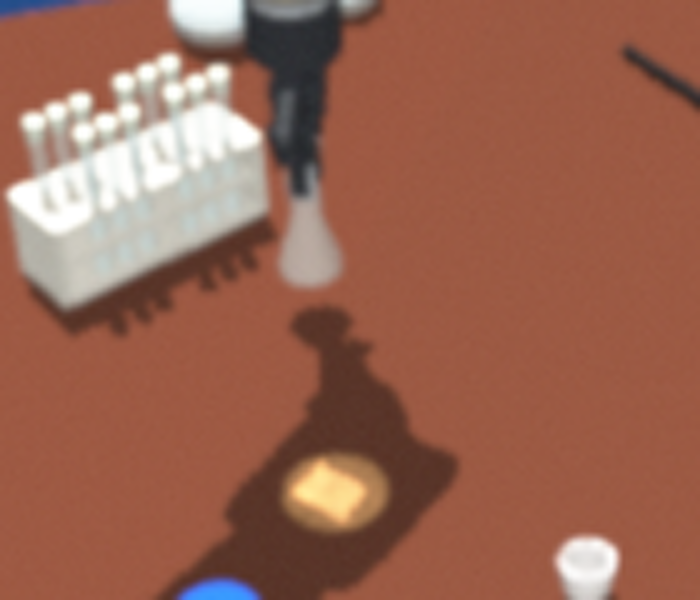

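The flask is lifted and upright, foot at (310,265), and the mat is clear at (335,492). Carrying it over.

Emit:
arm_command([
  [-0.016,-0.075,0,0,0,0],
  [-0.048,-0.224,0,0,0,0],
  [-0.08,-0.374,0,0,0,0],
  [-0.111,-0.523,0,0,0,0],
  [-0.143,-0.672,0,0,0,0],
  [-0.159,-0.747,0,0,0,0],
])

```text
t: 6.3
tool_pos: [487.3, 288.3, 122.4]
eef_rot: [[-0.893, 0.449, -0.002], [0.449, 0.893, -0.001], [0.001, -0.002, -1.0]]
force: [0.2, -0.5, -1.4]
finger_gap: 0.244
grip_force: 58.9
```

Emit:
arm_command([
  [-0.032,-0.149,0,0,0,0],
  [-0.064,-0.299,0,0,0,0],
  [-0.095,-0.448,0,0,0,0],
  [-0.127,-0.598,0,0,0,0],
  [-0.15,-0.7,0,0,0,0],
  [-0.159,-0.747,0,0,0,0],
  [-0.159,-0.747,0,0,0,0],
  [-0.159,-0.747,0,0,0,0],
  [-0.159,-0.747,0,0,0,0],
])

```text
t: 7.2
tool_pos: [464.6, 178.9, 123.1]
eef_rot: [[-0.894, 0.448, 0.0], [0.448, 0.894, 0.0], [-0.0, 0.0, -1.0]]
force: [-0.0, 1.0, -0.7]
finger_gap: 0.239
grip_force: 58.9
```

Emit:
arm_command([
  [0,0,-0.06,0,0,0],
  [0,0,-0.12,0,0,0],
  [0,0,-0.17,0,0,0],
  [0,0,-0.21,0,0,0],
  [0,0,-0.235,0,0,0],
  [0,0,-0.235,0,0,0],
  [0,0,-0.235,0,0,0],
])

```text
t: 7.9
tool_pos: [464.7, 178.4, 87.9]
eef_rot: [[-0.894, 0.448, 0.001], [0.448, 0.894, 0.0], [-0.0, 0.0, -1.0]]
force: [-0.8, 0.1, -0.1]
finger_gap: 0.245
grip_force: 59.0
```

Emit:
arm_command([
  [0,0,-0.007,0,0,0],
  [0,0,-0.007,0,0,0],
  [0,0,-0.007,0,0,0],
])

```text
t: 8.2
tool_pos: [465.1, 178.5, 87.7]
eef_rot: [[-0.894, 0.448, 0.002], [0.448, 0.894, 0.0], [-0.001, 0.001, -1.0]]
force: [-0.9, 0.2, 4.8]
finger_gap: 0.246
grip_force: 59.5
```

Emit:
arm_command([
  [0,0,0,0,0,0],
  [0,0,0,0,0,0],
  [0,0,0,0,0,0],
  [0,0,0,0,0,0],
  [0,0,0,0,0,0],
  [0,0,0,0,0,0],
  [0,0,0,0,0,0],
], gripper=0)

```text
t: 8.9
tool_pos: [464.4, 178.3, 86.7]
eef_rot: [[-0.894, 0.448, -0.0], [0.448, 0.894, -0.0], [0.0, -0.0, -1.0]]
force: [-0.2, 0.4, -0.8]
finger_gap: 0.999
grip_force: 0.0
```

Emit:
arm_command([
  [0,0,0.1,0,0,0],
  [0,0,0.25,0,0,0],
  [0,0,0.45,0,0,0],
  [0,0,0.613,0,0,0],
  [0,0,0.613,0,0,0],
  [0,0,0.613,0,0,0],
])

```text
t: 9.5
tool_pos: [464.5, 178.3, 178.8]
eef_rot: [[-0.894, 0.448, 0.001], [0.448, 0.894, 0.0], [-0.001, 0.001, -1.0]]
force: [-0.9, 0.9, -1.0]
finger_gap: 1.003
grip_force: 0.0
```

Run:
```python
from h import *
print(get_state()["tool_pos"])
locate("flask",(464,178),6,grab=True)
```

```text
[464.48714541 178.30452749 178.83665127]
flask {'side': [465.9, 180.9]} [(219, 254)]
```

Emit:
arm_command([
  [-0.06,-0.3,0,0,0,0],
  [-0.121,-0.629,0,0,0,0],
  [-0.121,-0.629,0,0,0,0],
  [-0.121,-0.629,0,0,0,0],
])

```text
t: 10.1
tool_pos: [445.7, 83.1, 177.8]
eef_rot: [[-0.893, 0.451, -0.002], [0.451, 0.893, 0.0], [0.002, -0.0, -1.0]]
force: [-0.1, -0.6, 0.5]
finger_gap: 1.002
grip_force: 0.0
```

Emit:
arm_command([
  [-0.06,-0.3,0,0,0,0],
  [-0.121,-0.629,0,0,0,0],
  [-0.121,-0.629,0,0,0,0],
  [-0.121,-0.629,-0.2,0,0,0],
  [-0.121,-0.629,-0.4,0,0,0],
  [-0.121,-0.629,-0.6,0,0,0],
  [-0.121,-0.629,-0.667,0,0,0],
  [-0.121,-0.629,-0.667,0,0,0],
  [-0.121,-0.629,-0.667,0,0,0],
])

```text
t: 11.0
tool_pos: [429.0, -9.9, 79.5]
eef_rot: [[-0.894, 0.447, 0.001], [0.447, 0.894, -0.0], [-0.001, 0.0, -1.0]]
force: [-0.5, 0.2, -0.2]
finger_gap: 1.003
grip_force: 0.0
```

Run:
```python
from h import *
s=get_state();print(s["tool_pos"],s["eef_rot"][2],np.round(s["joints"],2))
im=grab_frame("side")[150:270,160:300]; cv2.imwrite("pics/ld.png",cv2.resize(im,None,fx=5,fy=5,interpolation=cv2.INTER_CUBIC))
locate("large_dish",(428,-10),0)
```

```text
[429.01843911  -9.92805251  79.50516614] [-1.15102673e-03  4.24096568e-04 -9.99999248e-01] [-0.26 -0.07  2.28  0.    0.93 -1.37]
large_dish {'top+side': [427.0, -10.7], 'top': [426.3, -11.7], 'side': [427.8, -9.0]} [(214, 213), (198, 214)]
```

View pics/ld.png

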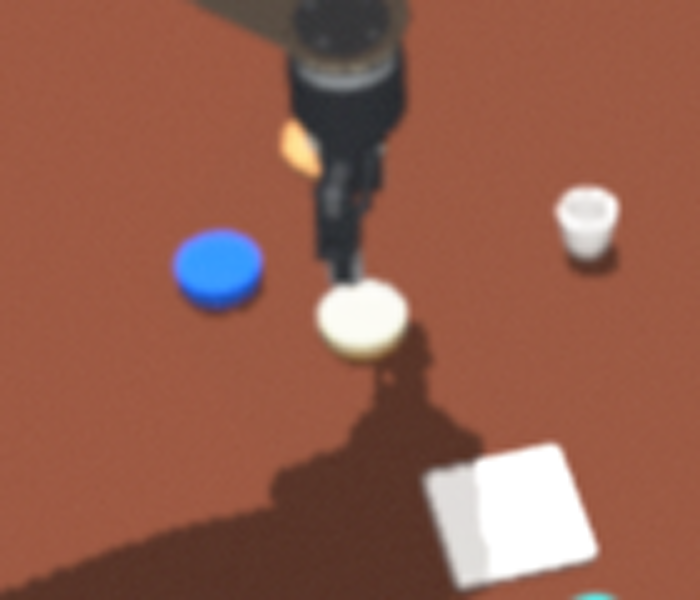

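Fingers are open above the pale dish at (362,318), clear of the blue one at (218,268). Descending and gripping.

Emit:
arm_command([
  [0,0,-0.1,0,0,0],
  [0,0,-0.2,0,0,0],
  [0,0,-0.3,0,0,0],
  [0,0,-0.34,0,0,0],
  [0,0,-0.365,0,0,0],
  [0,0,-0.365,0,0,0],
])

```text
t: 11.75
tool_pos: [428.4, -10.5, 24.2]
eef_rot: [[-0.894, 0.448, 0.001], [0.448, 0.894, -0.0], [-0.001, 0.0, -1.0]]
force: [-0.3, 1.4, -0.3]
finger_gap: 0.996
grip_force: 0.0
```

Emit:
arm_command([
  [0,0,0,0,0,0],
  [0,0,0,0,0,0],
  [0,0,0,0,0,0],
  [0,0,0,0,0,0],
  [0,0,0,0,0,0],
  [0,0,0,0,0,0],
], gripper=1)

```text
t: 12.35
tool_pos: [428.1, -10.4, 23.9]
eef_rot: [[-0.894, 0.448, 0.0], [0.448, 0.894, 0.0], [-0.0, 0.0, -1.0]]
force: [0.7, -0.7, 0.4]
finger_gap: 0.003
grip_force: 0.0
```

Emit:
arm_command([
  [0,0,0.05,0,0,0],
  [0,0,0.1,0,0,0],
  [0,0,0.16,0,0,0],
  [0,0,0.2,0,0,0],
  [0,0,0.2,0,0,0],
])

```text
t: 12.85
tool_pos: [429.2, -10.7, 55.4]
eef_rot: [[-0.894, 0.448, 0.003], [0.448, 0.894, -0.001], [-0.003, 0.001, -1.0]]
force: [-0.3, -1.1, -0.7]
finger_gap: 0.002
grip_force: 0.0
```

Run:
```python
from h import *
s=get_state();print(s["tool_pos"])
im=grab_frame("side")[150:270,160:300]; cv2.imwrite("pics/ld2.png",cv2.resize(im,None,fx=5,fy=5,interpolation=cv2.INTER_CUBIC))
locate("large_dish",(428,-10),30,cams=("side",))
locate("tile",(467,-202),0)
```

```text
[429.18860594 -10.69440106  55.38207278]
large_dish {'side': [422.5, -35.9]} [(205, 218)]
tile {'top+side': [467.2, -202.5], 'top': [467.4, -204.5], 'side': [467.3, -200.2]} [(548, 606), (624, 666)]
```

View pics/ld2.png

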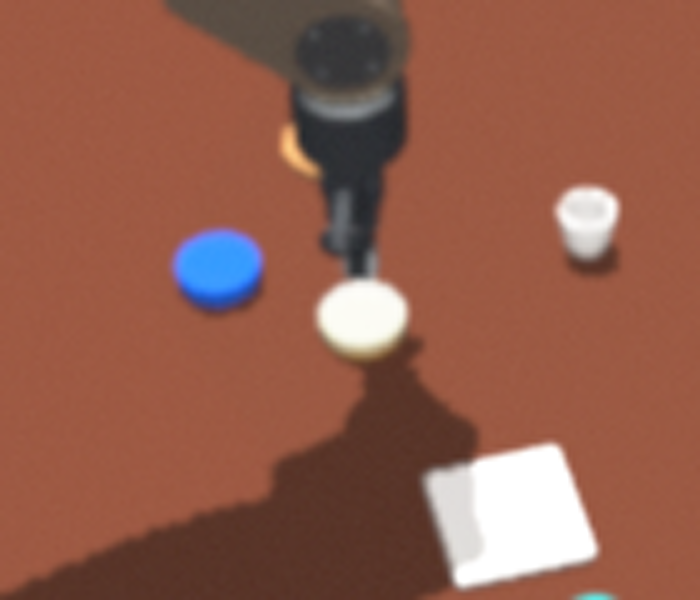

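Run:
```python
from h import *
p=get_state()["tool_pos"]
for z in (0,-25,-50): print(z,(proj("side",p+[0,0,z])-[160,150])*5)
print((proj("side",(428,-10,16))-[160,150])*5,(proj("side",(428,-10,0))-[160,150])*5)
for c in("side","top"):
  for l in ("large_dish","small_dish"):
    for d in cut_out(c,l): print(c,l,d["conf"],np.round(d["point"]))
im=grab_frame("top")[170:260,200:320]; cv2.imwrite("pics/ld3.png",cv2.resize(im,None,fx=5,fy=5,interpolation=cv2.INTER_CUBIC))
print((proj("top",(428,-10,16))-[200,170])*5,(proj("top",p)-[200,170])*5)
```

```text
0 [357.44686242 273.32861975]
-25 [359.16349372 298.34251968]
-50 [360.84292781 322.81440018]
[360.17983872 310.36540901] [361.24577036 325.91692597]
side large_dish 0.64 [230. 211.]
side large_dish 0.55 [205. 203.]
side small_dish 0.44 [280. 275.]
side small_dish 0.43 [299. 296.]
top large_dish 0.76 [264. 218.]
top large_dish 0.66 [243. 237.]
top small_dish 0.56 [369. 196.]
top small_dish 0.53 [390. 181.]
top small_dish 0.48 [344. 202.]
[315.91989677 236.43062921] [318.08544583 235.80889793]
```

View pics/ld3.png

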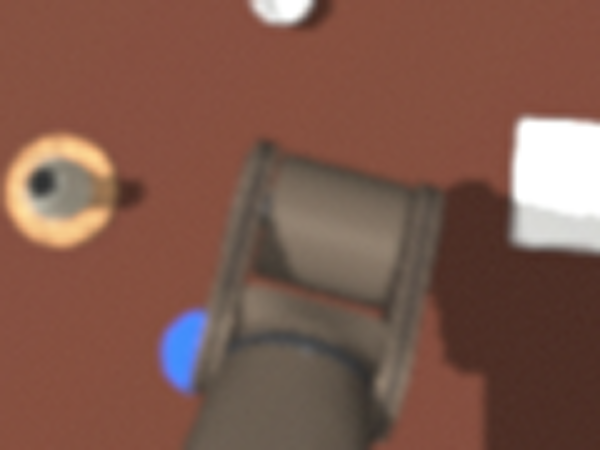

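The top crop shows the flask standing on the mat at (60,190), and the arm hides the dish. I'll check where the fingertips really end.

Run:
```python
from h import *
for z in (123.6,98.6,138,42): print(z,(proj("side",(512.2,402.5,z))-[160,80])*5)
y=np.array([.448,.894,0])
for o in(-46,46): print([((proj("side",np.array([429,-10,79.5-d])+o*y)-[160,150])*5).round() for d in(0,12,25)])
print("t",get_state()["t"],get_state()["tool_pos"])
```

```text
123.6 [303.62266882 184.7027884 ]
98.6 [305.61571937 210.47242347]
138 [302.45728624 169.63468901]
42 [309.99149687 267.05011008]
[array([346., 295.]), array([346., 307.]), array([347., 321.])]
[array([368., 199.]), array([369., 212.]), array([370., 225.])]
t 13.3 [427.87289359 -10.34826724  53.58677603]
```

The fingertips reach only about 5 mm ahead of the TCP, not 25. The shut tips show about at TCP level, the flask was gripped at its 20.5 mm stopper, and the gripper shut above the dish without touching it. I'll reopen and go about 18 mm lower, watching the force.

Emit:
arm_command([
  [0,0,0,0,0,0],
  [0,0,0,0,0,0],
  [0,0,0,0,0,0],
  [0,0,0,0,0,0],
  [0,0,0,0,0,0],
  [0,0,0,0,0,0],
], gripper=0)

```text
t: 13.9
tool_pos: [428.1, -10.4, 53.9]
eef_rot: [[-0.894, 0.448, 0.0], [0.448, 0.894, -0.0], [-0.0, -0.0, -1.0]]
force: [1.1, -0.8, 0.9]
finger_gap: 0.993
grip_force: 0.0
```

Emit:
arm_command([
  [0,0,-0.08,0,0,0],
  [0,0,-0.16,0,0,0],
  [0,0,-0.22,0,0,0],
  [0,0,-0.26,0,0,0],
  [0,0,-0.3,0,0,0],
  [0,0,-0.3,0,0,0],
])

```text
t: 14.5
tool_pos: [427.3, -10.2, 7.8]
eef_rot: [[-0.894, 0.448, -0.002], [0.448, 0.894, 0.001], [0.002, -0.0, -1.0]]
force: [0.3, 0.6, -0.2]
finger_gap: 0.998
grip_force: 0.0
```

Run:
```python
from h import *
s=get_state();print(s["tool_pos"],s["eef_rot"][2],np.round(s["joints"],2),s["force"])
im=grab_frame("side")[150:270,160:300]; cv2.imwrite("pics/ld4.png",cv2.resize(im,None,fx=5,fy=5,interpolation=cv2.INTER_CUBIC))
y=np.array([.448,.894,0])
for o in(-46,46): print([((proj("side",s["tool_pos"]-[0,0,d]+o*y)-[160,150])*5).round() for d in(0,12,25)])
```

```text
[427.31904474 -10.21241677   7.82284151] [ 2.14009611e-03 -4.61705455e-04 -9.99997603e-01] [-0.26  0.08  2.3  -0.    0.77 -1.37] [ 0.27009988  0.55016043 -0.24472403]
[array([349., 368.]), array([350., 379.]), array([350., 392.])]
[array([371., 272.]), array([371., 283.]), array([372., 296.])]
```

View pics/ld4.png

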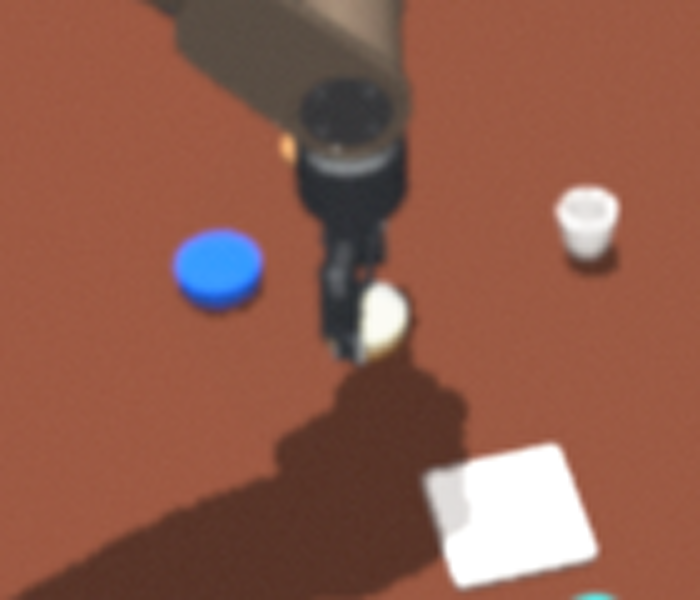

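The open near tip ends at (350,358), about 9 mm above TCP level, which confirms the estimate. Going 4 mm lower and gripping.

Emit:
arm_command([
  [0,0,-0.027,0,0,0],
  [0,0,-0.027,0,0,0],
  [0,0,-0.027,0,0,0],
])

```text
t: 14.85
tool_pos: [428.2, -10.4, 5.0]
eef_rot: [[-0.894, 0.448, 0.0], [0.448, 0.894, -0.0], [-0.0, 0.0, -1.0]]
force: [-0.5, -0.0, 1.1]
finger_gap: 1.0
grip_force: 0.0
```

Emit:
arm_command([
  [0,0,0,0,0,0],
  [0,0,0,0,0,0],
  [0,0,0,0,0,0],
  [0,0,0,0,0,0],
  [0,0,0,0,0,0],
  [0,0,0,0,0,0],
], gripper=1)

```text
t: 15.45
tool_pos: [428.8, -10.6, 5.7]
eef_rot: [[-0.894, 0.448, 0.001], [0.448, 0.894, -0.0], [-0.001, 0.0, -1.0]]
force: [-1.0, -0.4, 4.7]
finger_gap: 0.665
grip_force: 63.6
```

Emit:
arm_command([
  [0,0,0.06,0,0,0],
  [0,0,0.12,0,0,0],
  [0,0,0.2,0,0,0],
  [0,0,0.28,0,0,0],
  [0,0,0.3,0,0,0],
  [0,0,0.3,0,0,0],
])

```text
t: 16.05
tool_pos: [428.8, -10.6, 50.9]
eef_rot: [[-0.894, 0.448, 0.002], [0.448, 0.894, -0.001], [-0.002, 0.0, -1.0]]
force: [0.5, 0.5, -0.8]
finger_gap: 0.669
grip_force: 63.8
```

Emit:
arm_command([
  [0.02,-0.1,0,0,0,0],
  [0.05,-0.25,0,0,0,0],
  [0.08,-0.4,0,0,0,0],
  [0.11,-0.54,0,0,0,0],
  [0.131,-0.64,0,0,0,0],
  [0.131,-0.64,0,0,0,0],
])

```text
t: 16.65
tool_pos: [448.1, -107.8, 49.8]
eef_rot: [[-0.893, 0.45, 0.0], [0.45, 0.893, -0.0], [-0.0, -0.0, -1.0]]
force: [0.3, 0.5, -1.3]
finger_gap: 0.672
grip_force: 63.9
```

Emit:
arm_command([
  [0.02,-0.1,0,0,0,0],
  [0.05,-0.25,0,0,0,0],
  [0.08,-0.4,0,0,0,0],
  [0.11,-0.54,0,0,0,0],
  [0.131,-0.64,0,0,0,0],
  [0.131,-0.64,0,0,0,0],
  [0.131,-0.64,0,0,0,0],
  [0.131,-0.64,0,0,0,0],
])

```text
t: 17.45
tool_pos: [466.9, -201.4, 49.4]
eef_rot: [[-0.894, 0.448, -0.001], [0.448, 0.894, 0.001], [0.001, 0.0, -1.0]]
force: [0.2, -0.9, -0.6]
finger_gap: 0.671
grip_force: 63.9
```

Run:
```python
from h import *
s=get_state();print(s["tool_pos"],s["finger_gap"],s["force"])
im=grab_frame("side")[180:300,190:330]; cv2.imwrite("pics/ld5.png",cv2.resize(im,None,fx=5,fy=5,interpolation=cv2.INTER_CUBIC))
locate("large_dish",(467,-202),45,cams=("side",))
```

```text
[ 466.86642215 -201.35437201   49.42886572] 0.6707689672935331 [ 0.15361704 -0.87443666 -0.57768589]
large_dish {} []
```

View pics/ld5.png

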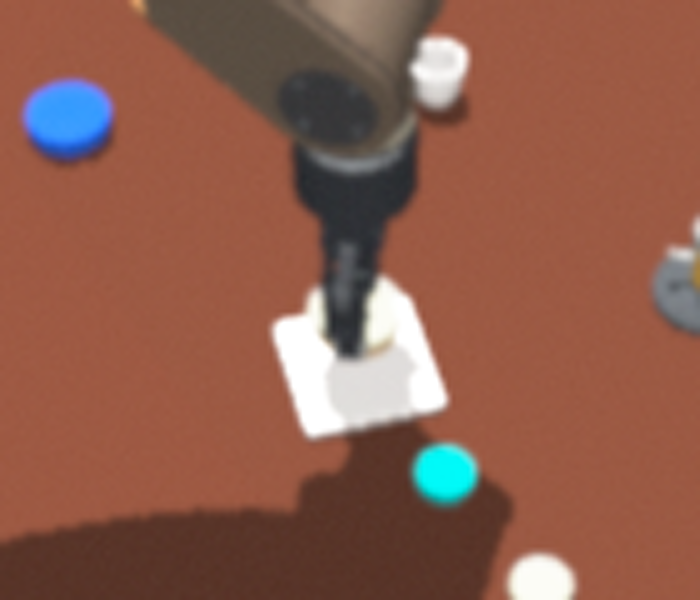

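The dish is held level over the tile, at about (352,320). Lowering.

Emit:
arm_command([
  [0,0,-0.07,0,0,0],
  [0,0,-0.14,0,0,0],
  [0,0,-0.2,0,0,0],
  [0,0,-0.23,0,0,0],
  [0,0,-0.24,0,0,0],
  [0,0,-0.246,0,0,0],
  [0,0,-0.246,0,0,0],
  [0,0,-0.246,0,0,0],
])

```text
t: 18.35
tool_pos: [467.4, -202.3, 13.7]
eef_rot: [[-0.894, 0.448, -0.001], [0.448, 0.894, 0.001], [0.001, 0.0, -1.0]]
force: [-2.8, 1.5, 7.7]
finger_gap: 0.667
grip_force: 64.8
```

Emit:
arm_command([
  [0,0,0,0,0,0],
  [0,0,0,0,0,0],
  [0,0,0,0,0,0],
  [0,0,0,0,0,0],
  [0,0,0,0,0,0],
  [0,0,0,0,0,0],
], gripper=0)

```text
t: 18.95
tool_pos: [467.4, -202.4, 12.9]
eef_rot: [[-0.894, 0.448, -0.0], [0.448, 0.894, 0.0], [0.0, -0.0, -1.0]]
force: [-0.3, 0.1, -0.1]
finger_gap: 1.005
grip_force: 0.0
```

Emit:
arm_command([
  [0,0,0.1,0,0,0],
  [0,0,0.25,0,0,0],
  [0,0,0.5,0,0,0],
  [0,0,0.7,0,0,0],
  [0,0,0.7,0,0,0],
])

```text
t: 19.45
tool_pos: [470.3, -204.4, 123.1]
eef_rot: [[-0.894, 0.448, 0.008], [0.448, 0.894, -0.006], [-0.01, -0.001, -1.0]]
force: [0.7, 0.4, 1.2]
finger_gap: 1.001
grip_force: 0.0
```

Emit:
arm_command([
  [0.08,-0.32,0,0,0,0],
  [0.157,-0.65,0,0,0,0],
  [0.157,-0.65,0,0,0,0],
  [0.157,-0.65,0,0,0,0],
])

```text
t: 19.85
tool_pos: [490.3, -300.3, 116.5]
eef_rot: [[-0.893, 0.45, -0.002], [0.45, 0.893, 0.002], [0.002, 0.001, -1.0]]
force: [-0.4, -0.0, 0.6]
finger_gap: 1.004
grip_force: 0.0
```

Emit:
arm_command([
  [0.08,-0.32,0,0,0,0],
  [0.157,-0.65,0,0,0,0],
  [0.157,-0.65,0,0,0,0],
  [0.157,-0.65,0,0,0,0],
  [0.157,-0.65,0,0,0,0],
])

```text
t: 20.35
tool_pos: [514.0, -395.2, 116.9]
eef_rot: [[-0.894, 0.447, -0.002], [0.447, 0.894, 0.002], [0.002, 0.001, -1.0]]
force: [0.0, 0.2, -0.4]
finger_gap: 0.998
grip_force: 0.0
```

Run:
```python
from h import *
s=get_state();print(s["tool_pos"],s["joints"])
locate("large_dish",(467,-202),8,grab=True)
locate("small_dish",(513.6,-397.4),0)
locate("tile",(467,-202),0)
```

```text
[ 513.96791645 -395.22920402  116.94284697] [-8.11912464e-01  3.43838133e-01  1.72955687e+00  3.48711954e-04
  1.07090255e+00 -1.91926973e+00]
large_dish {'top+side': [469.4, -200.9], 'top': [468.2, -202.1], 'side': [470.6, -199.4]} [(211, 220), (261, 262)]
small_dish {'top+side': [513.3, -395.3], 'top': [512.3, -393.8], 'side': [513.8, -396.4]} [(49, 85), (117, 125)]
tile {'top+side': [465.9, -206.4], 'top': [466.0, -203.8], 'side': [465.4, -209.4]} [(378, 606), (368, 666)]
```

Emit:
arm_command([
  [0,0,-0.15,0,0,0],
  [0,0,-0.3,0,0,0],
  [0,0,-0.45,0,0,0],
  [0,0,-0.6,0,0,0],
  [0,0,-0.7,0,0,0],
  [0,0,-0.74,0,0,0],
  [0,0,-0.74,0,0,0],
])

```text
t: 21.45
tool_pos: [514.2, -397.1, 6.2]
eef_rot: [[-0.894, 0.448, -0.001], [0.448, 0.894, 0.001], [0.001, 0.0, -1.0]]
force: [0.1, -0.0, 0.3]
finger_gap: 1.001
grip_force: 0.0
```

Emit:
arm_command([
  [0,0,0,0,0,0],
  [0,0,0,0,0,0],
  [0,0,0,0,0,0],
  [0,0,0,0,0,0],
  [0,0,0,0,0,0],
  [0,0,0,0,0,0],
  [0,0,0,0,0,0],
], gripper=1)

```text
t: 22.15
tool_pos: [515.3, -398.2, 8.5]
eef_rot: [[-0.894, 0.448, 0.002], [0.448, 0.894, -0.002], [-0.002, -0.001, -1.0]]
force: [-0.6, 0.2, 4.5]
finger_gap: 0.391
grip_force: 59.7
```

Emit:
arm_command([
  [0,0,0.06,0,0,0],
  [0,0,0.12,0,0,0],
  [0,0,0.2,0,0,0],
  [0,0,0.28,0,0,0],
  [0,0,0.3,0,0,0],
  [0,0,0.3,0,0,0],
])

```text
t: 22.75
tool_pos: [515.0, -397.9, 53.3]
eef_rot: [[-0.894, 0.448, 0.002], [0.448, 0.894, -0.002], [-0.002, -0.001, -1.0]]
force: [-0.1, -0.6, -0.1]
finger_gap: 0.389
grip_force: 59.6
```

Emit:
arm_command([
  [-0.024,0.1,0,0,0,0],
  [-0.06,0.25,0,0,0,0],
  [-0.095,0.4,0,0,0,0],
  [-0.13,0.54,0,0,0,0],
  [-0.155,0.651,0,0,0,0],
  [-0.155,0.651,0,0,0,0],
])

```text
t: 23.35
tool_pos: [490.3, -297.5, 51.0]
eef_rot: [[-0.895, 0.447, -0.002], [0.447, 0.895, 0.002], [0.003, 0.001, -1.0]]
force: [-0.7, 0.1, 0.0]
finger_gap: 0.39
grip_force: 59.6
```

Emit:
arm_command([
  [-0.024,0.1,0,0,0,0],
  [-0.06,0.25,0,0,0,0],
  [-0.095,0.4,0,0,0,0],
  [-0.13,0.54,0,0,0,0],
  [-0.155,0.651,0,0,0,0],
  [-0.155,0.651,0,0,0,0],
  [-0.155,0.651,0,0,0,0],
  [-0.155,0.651,0,0,0,0],
])

```text
t: 24.15
tool_pos: [468.6, -203.1, 52.3]
eef_rot: [[-0.894, 0.449, 0.001], [0.449, 0.894, -0.001], [-0.001, -0.0, -1.0]]
force: [-0.5, -0.1, -0.3]
finger_gap: 0.39
grip_force: 59.7
```

Run:
```python
from h import *
s=get_state();print(s["tool_pos"],s["finger_gap"],s["force"])
im=grab_frame("side")[180:300,190:330]; cv2.imwrite("pics/sd.png",cv2.resize(im,None,fx=5,fy=5,interpolation=cv2.INTER_CUBIC))
```

```text
[ 468.60935183 -203.11045273   52.32916708] 0.38997543284466246 [-0.51740244 -0.05272922 -0.32044505]
```

View pics/sd.png

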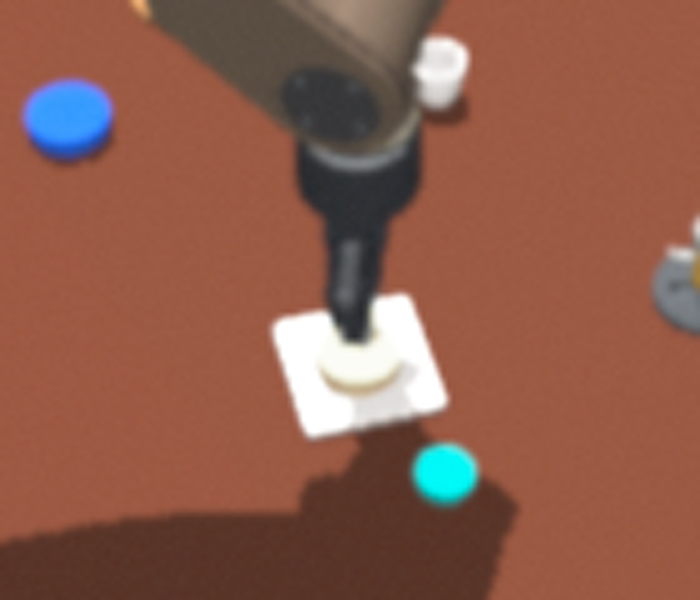

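The large dish is centred on the tile at (360,360) and the small one is held above it. Lowering, releasing and retreating upwards.

Emit:
arm_command([
  [0,0,-0.05,0,0,0],
  [0,0,-0.09,0,0,0],
  [0,0,-0.115,0,0,0],
  [0,0,-0.13,0,0,0],
  [0,0,-0.137,0,0,0],
  [0,0,-0.137,0,0,0],
  [0,0,-0.137,0,0,0],
])

```text
t: 24.9
tool_pos: [467.4, -202.0, 32.5]
eef_rot: [[-0.894, 0.448, -0.003], [0.448, 0.894, 0.001], [0.003, -0.0, -1.0]]
force: [-5.2, 2.2, 10.1]
finger_gap: 0.394
grip_force: 60.9
```

Emit:
arm_command([
  [0,0,0,0,0,0],
  [0,0,0,0,0,0],
  [0,0,0,0,0,0],
  [0,0,0,0,0,0],
  [0,0,0,0,0,0],
  [0,0,0,0,0,0],
], gripper=0)

```text
t: 25.5
tool_pos: [467.9, -202.1, 31.2]
eef_rot: [[-0.894, 0.448, -0.0], [0.448, 0.894, 0.0], [0.0, 0.0, -1.0]]
force: [-0.7, 0.0, 0.7]
finger_gap: 1.0
grip_force: 0.0
```

Emit:
arm_command([
  [0,0,0.1,0,0,0],
  [0,0,0.25,0,0,0],
  [0,0,0.5,0,0,0],
  [0,0,0.64,0,0,0],
  [0,0,0.64,0,0,0],
])

```text
t: 26.0
tool_pos: [470.3, -203.6, 131.3]
eef_rot: [[-0.894, 0.448, 0.007], [0.448, 0.894, -0.005], [-0.008, -0.001, -1.0]]
force: [0.7, -0.1, -0.6]
finger_gap: 1.003
grip_force: 0.0
```

Emit:
arm_command([
  [0.15,0.24,0,0,0,0],
  [0.3,0.48,0,0,0,0],
  [0.459,0.728,0,0,0,0],
  [0.459,0.728,0,0,0,0],
  [0.459,0.728,0,0,0,0],
])

```text
t: 26.5
tool_pos: [536.2, -91.9, 125.8]
eef_rot: [[-0.895, 0.446, -0.003], [0.446, 0.895, 0.001], [0.003, -0.001, -1.0]]
force: [-0.2, -0.3, 0.4]
finger_gap: 1.0
grip_force: 0.0
```

Emit:
arm_command([
  [0.15,0.24,0,0,0,0],
  [0.3,0.48,0,0,0,0],
  [0.459,0.728,0,0,0,0],
  [0.459,0.728,0,0,0,0],
  [0.459,0.728,0,0,0,0],
  [0.459,0.728,0,0,0,0],
])

```text
t: 27.1
tool_pos: [604.7, 14.8, 126.5]
eef_rot: [[-0.893, 0.45, -0.002], [0.45, 0.893, -0.0], [0.001, -0.001, -1.0]]
force: [-0.7, 0.1, -0.1]
finger_gap: 0.995
grip_force: 0.0
```

Run:
```python
from h import *
s=get_state();print(s["tool_pos"])
locate("small_dish",(468,-202),24,grab=True,tol=30)
locate("large_dish",(468,-202),8,tol=30)
locate("crucible",(605,16),0)
im=grab_frame("side")[150:270,200:340]; cv2.imwrite("pics/cr.png",cv2.resize(im,None,fx=5,fy=5,interpolation=cv2.INTER_CUBIC))
for n in((605,16,34),(605,16,0)):print((proj("side",n)-[200,150])*5)
```

```text
[604.68958557  14.7776458  126.51549738]
small_dish {'top': [466.7, -201.2]} [(60, 86)]
large_dish {'side': [467.8, -208.3]} [(181, 262)]
crucible {'side': [608.1, 17.8]} [(127, 117)]
[384.3228616  207.53951631]
[383.32659246 240.90777859]
```

View pics/cr.png

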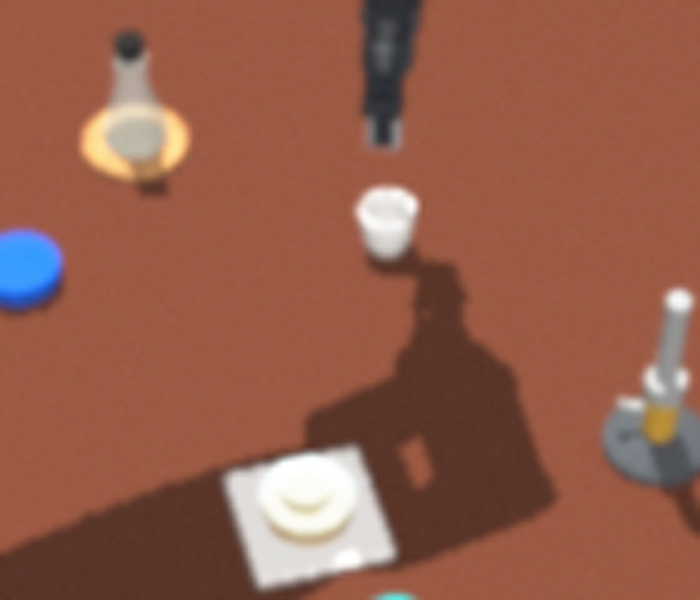

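The dishes are stacked at (306,490), the flask is on the mat at (135,140), and the crucible is right under the gripper at (387,220). Descending and gripping.

Emit:
arm_command([
  [0,0,-0.15,0,0,0],
  [0,0,-0.3,0,0,0],
  [0,0,-0.45,0,0,0],
  [0,0,-0.6,0,0,0],
  [0,0,-0.7,0,0,0],
  [0,0,-0.743,0,0,0],
  [0,0,-0.743,0,0,0],
])

```text
t: 28.25
tool_pos: [605.2, 16.3, 15.1]
eef_rot: [[-0.894, 0.448, -0.002], [0.448, 0.894, 0.0], [0.002, -0.001, -1.0]]
force: [-1.5, 0.0, 0.3]
finger_gap: 0.997
grip_force: 0.0
```

Emit:
arm_command([
  [0,0,0,0,0,0],
  [0,0,0,0,0,0],
  [0,0,0,0,0,0],
  [0,0,0,0,0,0],
  [0,0,0,0,0,0],
  [0,0,0,0,0,0],
  [0,0,0,0,0,0],
], gripper=1)

```text
t: 28.95
tool_pos: [606.6, 16.1, 17.4]
eef_rot: [[-0.894, 0.448, 0.002], [0.448, 0.894, -0.0], [-0.002, 0.0, -1.0]]
force: [-1.3, -0.3, 5.5]
finger_gap: 0.429
grip_force: 59.9
```

Emit:
arm_command([
  [0,0,0.06,0,0,0],
  [0,0,0.12,0,0,0],
  [0,0,0.2,0,0,0],
  [0,0,0.28,0,0,0],
  [0,0,0.3,0,0,0],
  [0,0,0.3,0,0,0],
])

```text
t: 29.55
tool_pos: [606.4, 16.2, 62.2]
eef_rot: [[-0.894, 0.448, 0.002], [0.448, 0.894, -0.0], [-0.002, 0.001, -1.0]]
force: [0.0, 0.2, -0.2]
finger_gap: 0.43
grip_force: 60.0
```

Run:
```python
from h import *
s=get_state();print(s["tool_pos"],s["finger_gap"])
im=grab_frame("side")[150:270,200:340]; cv2.imwrite("pics/cr2.png",cv2.resize(im,None,fx=5,fy=5,interpolation=cv2.INTER_CUBIC))
locate("burner",(705,-220),0) if "burner" in M else None
```

```text
[606.38918695  16.20598967  62.20051272] 0.42952184133192584
```

View pics/cr2.png

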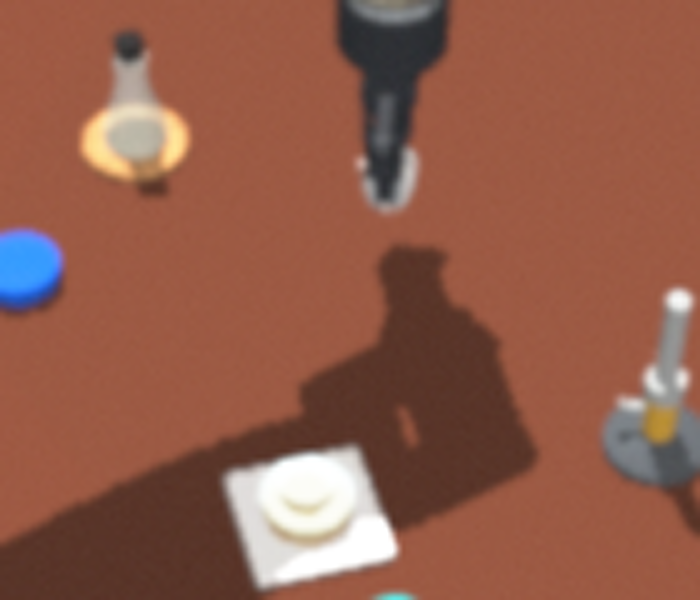

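Crucible is held upright at (390,185). I'll refine the tile yaw from its corners (225,480), (358,447), (398,553), (260,588) and the burner foot.

Run:
```python
from h import *
g=np.array([ground("side",(200+u/5,150+v/5),8)[:2] for u,v in((225,480),(358,447),(398,553),(260,588))])
print(g.round(),g.mean(0)); ang=lambda d:np.degrees(np.arctan2(d[1],d[0]))
print(ang(g[1]-g[0]),ang(g[2]-g[3]),ang(g[0]-g[3])-90,ang(g[1]-g[2])-90)
for n in("top","side"):
    im=grab_frame(n); best=None
    for d in cut_out(n,"burner")[:1]:
        v,u=np.nonzero(d["pixels"]); print(n,d["conf"],[u.min(),u.max(),v.min(),v.max()])
        # foot: widest rows/blobs via distance transform
        D=cv2.distanceTransform(d["pixels"].astype(np.uint8),cv2.DIST_L2,5); _,m,_,p=cv2.minMaxLoc(D); w=D>m*.8; vv,uu=np.nonzero(w); c=(uu.mean(),vv.mean()); print(m,c,ground(n,c,12)[:2])
```

```text
[[ 425. -162.]
 [ 517. -166.]
 [ 511. -256.]
 [ 419. -252.]] [ 468.17159215 -208.9381226 ]
-1.9081959417742265 -2.247732144429312 -3.9651941970510904 -4.165365402976477
top 0.5 [np.int64(310), np.int64(328), np.int64(134), np.int64(152)]
9.1968994140625 (np.float64(319.46666666666664), np.float64(143.13333333333333)) [ 704.82928679 -220.70596191]
side 0.84 [np.int64(321), np.int64(341), np.int64(208), np.int64(246)]
9.1968994140625 (np.float64(330.875), np.float64(237.41666666666666)) [ 703.93227805 -226.52273668]
```

Emit:
arm_command([
  [-0.01,-0.1,0,0,0,0],
  [-0.02,-0.25,0,0,0,0],
  [-0.035,-0.4,0,0,0,0],
  [-0.047,-0.55,0,0,0,0],
  [-0.058,-0.7,0,0,0,0],
  [-0.063,-0.761,0,0,0,0],
  [-0.063,-0.761,0,0,0,0],
])

```text
t: 30.5
tool_pos: [596.0, -99.5, 60.8]
eef_rot: [[-0.893, 0.45, -0.0], [0.45, 0.893, 0.0], [0.0, -0.0, -1.0]]
force: [-0.8, -0.5, 0.3]
finger_gap: 0.43
grip_force: 60.0
```

Emit:
arm_command([
  [-0.01,-0.1,0,0,0,0],
  [-0.02,-0.25,0,0,0,0],
  [-0.035,-0.4,0,0,0,0],
  [-0.047,-0.55,0,0,0,0],
  [-0.058,-0.7,0,0,0,0],
  [-0.063,-0.761,0,0,0,0],
  [-0.063,-0.761,0,0,0,0],
  [-0.063,-0.761,0,0,0,0],
  [-0.063,-0.761,0,0,0,0],
])

```text
t: 31.4
tool_pos: [586.8, -210.9, 60.8]
eef_rot: [[-0.894, 0.447, -0.0], [0.447, 0.894, 0.001], [0.001, 0.0, -1.0]]
force: [-0.2, 0.1, 0.1]
finger_gap: 0.433
grip_force: 60.0
```

Emit:
arm_command([
  [0,0,-0.07,0,0,0],
  [0,0,-0.14,0,0,0],
  [0,0,-0.2,0,0,0],
  [0,0,-0.25,0,0,0],
  [0,0,-0.28,0,0,0],
  [0,0,-0.297,0,0,0],
  [0,0,-0.297,0,0,0],
  [0,0,-0.297,0,0,0],
])

```text
t: 32.2
tool_pos: [586.9, -212.0, 17.5]
eef_rot: [[-0.894, 0.448, -0.001], [0.448, 0.894, 0.0], [0.001, 0.0, -1.0]]
force: [-2.9, 2.0, 5.4]
finger_gap: 0.424
grip_force: 60.5
```

Emit:
arm_command([
  [0,0,0,0,0,0],
  [0,0,0,0,0,0],
  [0,0,0,0,0,0],
  [0,0,0,0,0,0],
  [0,0,0,0,0,0],
  [0,0,0,0,0,0],
], gripper=0)

```text
t: 32.8
tool_pos: [586.7, -212.0, 16.3]
eef_rot: [[-0.894, 0.448, -0.0], [0.448, 0.894, 0.0], [0.0, -0.0, -1.0]]
force: [0.2, 0.3, -1.5]
finger_gap: 1.001
grip_force: 0.0
```

Emit:
arm_command([
  [0,0,0.08,0,0,0],
  [0,0,0.2,0,0,0],
  [0,0,0.4,0,0,0],
  [0,0,0.65,0,0,0],
  [0,0,0.95,0,0,0],
  [0,0,0.95,0,0,0],
])

```text
t: 33.4
tool_pos: [591.1, -214.3, 168.7]
eef_rot: [[-0.894, 0.448, 0.014], [0.448, 0.894, -0.008], [-0.016, -0.001, -1.0]]
force: [0.6, -0.5, -0.0]
finger_gap: 1.002
grip_force: 0.0
```

Emit:
arm_command([
  [0,0.33,0.2,0,0,0],
  [0,0.66,0.4,0,0,0],
  [0,1,0.6,0,0,0],
  [0,1,0.6,0,0,0],
  [0,1,0.6,0,0,0],
])

```text
t: 33.9
tool_pos: [588.0, -59.5, 252.8]
eef_rot: [[-0.896, 0.445, 0.006], [0.445, 0.896, -0.001], [-0.006, 0.002, -1.0]]
force: [-0.1, -0.9, 0.6]
finger_gap: 0.997
grip_force: 0.0
```

Emit:
arm_command([
  [0,0.33,0,0,0,0],
  [0,0.66,0,0,0,0],
  [0,1,0,0,0,0],
  [0,1,0,0,0,0],
  [0,1,0,0,0,0],
  [0,1,0,0,0,0],
  [0,1,0,0,0,0],
])

```text
t: 34.6
tool_pos: [586.9, 86.2, 248.6]
eef_rot: [[-0.893, 0.45, -0.0], [0.45, 0.893, -0.0], [0.0, -0.001, -1.0]]
force: [0.1, -1.0, 0.7]
finger_gap: 1.005
grip_force: 0.0
```

Run:
```python
from h import *
s=get_state();print(s["tool_pos"],s["t"])
for n in("top","side"): grab_frame(n)
locate("crucible",(587,-212),0); locate("small_dish",(468,-202),24,tol=30)
locate("large_dish",(468,-202),8,tol=30);locate("tile",(467,-203)); locate("flask",(465,179),6)
im=grab_frame("top")[120:240,180:340]; cv2.imwrite("pics/end.png",cv2.resize(im,None,fx=5,fy=5,interpolation=cv2.INTER_CUBIC))
```

```text
[586.93444445  86.23139476 248.58966018] 34.6
crucible {'top+side': [586.7, -212.4], 'top': [586.4, -212.7], 'side': [587.0, -212.1]} [(98, 98), (113, 143)]
small_dish {'side': [467.8, -201.5]} [(118, 103)]
large_dish {'top+side': [467.2, -205.6], 'top': [468.4, -200.5], 'side': [465.4, -211.9]} [(124, 220), (166, 262)]
tile {'top+side': [467.4, -207.0], 'top': [465.8, -203.3], 'side': [468.2, -210.9]} [(398, 606), (352, 667)]
flask {'side': [464.9, 180.3]} [(214, 254)]
```

View pics/end.png

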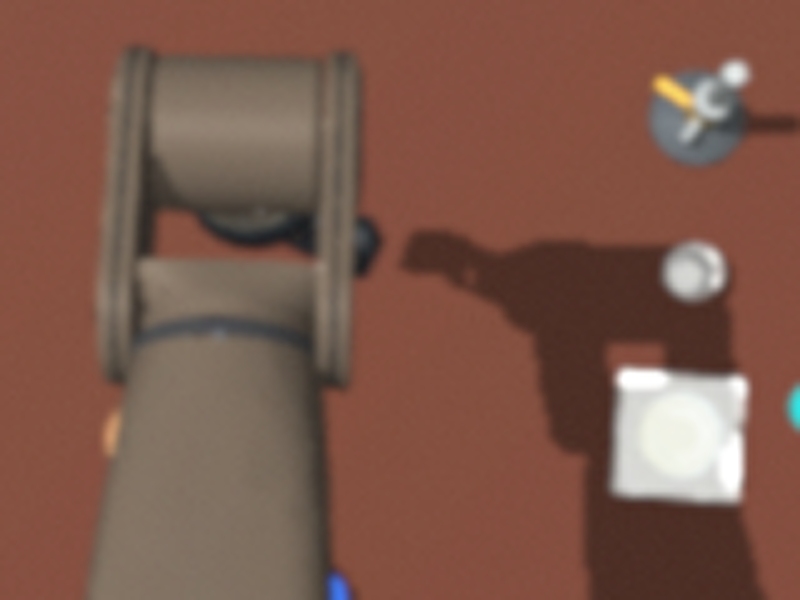

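The end picture shows the dishes centred on the tile at (680,435) and the crucible at (693,270), halfway to the burner foot at (698,117). The side camera puts the flask on the mat's centre. Handing in.

```bash
python3 -c "
from workcell import *
print(close_job())"
```

```text
the job is handed in; nothing more can be done
None
```

The job is handed in with no verdict returned: my last measurements put the stacked dishes, flask and crucible on target, the gripper is open and clear, and the rack and jar were not touched.

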